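# Tighten the display turntable's castle nut to the cotter hole

### The arm

A 6-joint arm with a two-finger parallel gripper is mounted at the origin on the work surface. World frame = base frame: x ahead of the robot, y to its left, z up, the work surface at z = 0. Lengths are in m, angles in rad, forces in N, time in s.
With the tool pointing down it reaches from about 0.35 to 0.975 m from the base axis. Payload 7.1 kg.
Tool frame: the origin (TCP) lies midway between the tips of the shut fingers; the grasp point (between the pads) lies 19 mm behind it; z points along the fingers, x is the direction in which the jaws open and shut, and the axes are right-handed (so a half turn about z gives the same grasp; the last joint's range is limited). The gripper opens to 88 mm and grips with 3 to 60 N. Pads are 20 mm wide; open, the fingers measure 115 mm over their backs; the gripper's body (75 mm by 178 mm) begins 61 mm behind the grasp point.
Start: joints at [-1.13, 0.423, 1.63, -0, 1.089, -0.019], TCP at [0.277, -0.56, 0.223] pointing down, gripper open.
Joint ranges: [-3, 3], [-0.9, 2.11], [0.09, 2.58], [-1.31, 4.45], [0.11, 2.69], [-2.54, 2.54]. Speed limits (rad/s): [2.39, 2.39, 3.01, 3.14, 3.14, 3.14].

### API

Orientations are given as a unit quaternion [w, x, y, z].
In Python, from station import move_pose, movel, movej, command_gripper, wait, inverse_kinematics, read_camera, camera_info, MotionError, job_done, get_time, get_joint_pos, get_qvel, get_effort, get_tcp_pos, get_ee_rot, get_ft_force, get_ft_torque, get_grip_width gives the robot as it stands. Calls block until the motion is done:
- move_pose(position, orientation): joint-space move of the TCP to a pose.
- movel(position, frame=None, v=0.15, until_force=None): straight line of the TCP; frame=None keeps the orientation; v is the mean speed in m/s. With until_force (N) it stops when the force on the tool has changed by that much, and returns True; else False.
- movej(angles): joint-space move.
- command_gripper(opening): opening from 0.0 (shut) to 1.0 (fully open); the grip force is fixed at half the most; returns when the fingers have stopped.
- wait(seconds).
- inverse_kinematics(position, orientation): joint angles nearest the present ones, or None.
- read_camera(name): name is "scene" or "top" or "wrist"; returns the picture (400x640x3 uint8, red, green, blue); there is no depth.
- camera_info(name): a dict with "intrinsics" (3x3 intrinsics, pixels), "T" (4x4, takes a point from camera to world coordinates); the wrist camera has in their place "tool_from_camera" (4x4, takes a point from camera to tool coordinates, whose origin is the TCP and whose axes are the tool frame's). Camera axes: x right, y up, looking along -z (the intrinsics and any distortion apply to the point x, -y, -z); pixel columns grow to the right and rows downward; lengths in m; the calibration is good to about 2 mm. A picture is of the moment at which its call begins: read the wrist's pose just before it. camera_info takes no time and is no camera call.
A pose or a line that the arm cannot do raises MotionError and nothing moves.
- job_done(): hands the job in, once; it reports no verdict.
Readings, each from a call of its own:
- get_time(): time.
- get_joint_pos(): joint angles.
- get_qvel(): joint speeds.
- get_effort(): joint torques, N m.
- get_tcp_pos(): TCP position.
- get_ee_rot(): TCP orientation.
- get_ft_force(): force on the tool from outside, world axes, zero at the start.
- get_ft_torque(): the same for the moment, N m.
- get_grip_width(): opening from 0.0 (shut) to 1.0 (fully open).
Only numpy, scipy, OpenCV 4.12 (cv2) and the standard library are available. Lean on these libraries where they do the work, as an engineer would, in place of code of your own. Each camera call takes 0.05 s, during which the arm holds its last target.

### The job

The spanner sitting on the big castle nut of the display turntable has to be pushed round clockwise, seen from above, until its handle has passed the raised rib on the turntable's edge, which is where the nut is tight. Then carry on a little further and stop as soon as the next pair of slots in the nut lines up with the cotter hole through the spindle (the dark saw cut across the spindle's end runs along the hole), so that a cotter pin could go straight through. Leave the spanner on the nut, and leave the loose things around it where they lie.

Things in the scene. Friction and masses are not known exactly. Their poses are not given: they have to be found in the camera images.
- turntable: Black-rimmed wooden turntable, 400 mm across, 20 mm thick, fixed to the counter; origin under its centre at counter height, z up: also the axis of spindle and nut. A raised black rib on its edge (12 mm wide, 20 mm long, 10 mm high), 178 to 198 mm out along the turntable's -y axis, marks where the nut is tight.
- spindle: Fixed aluminium spindle in mid turntable, 64 mm in diameter, its end 92 mm above the counter; origin on its axis at counter height. The 12 mm cotter hole goes right through it along its x axis, 74 mm above the counter; a dark saw cut 6 mm wide across its end runs the same way. It points differently each time.
- nut (a joint): Turn of nut and spanner, rad, growing clockwise from above: 0 with the handle over the rib, negative before (not tight), positive past it (tight). Starts at -0.95 to -0.45, stops at -1.3 and 1.6, stays where it is left. Turning takes 0.8 N m at -0.9 and 0.35 N m more per rad (7 to 12 N at 125 mm from the axis). The first slots in line after 0 come at 0.35 to 0.92.
- slot_line (a point): On the axis of the steel castle nut, half-way up its slots, 74 mm above the counter. x runs along the pair of slots that comes into line first after tight; the other two pairs lie at 60 degrees either side. Hexagon 104 mm across flats, six teeth 62 to 84 mm above the counter, parted by six slots 22 mm wide; one slot points along the spanner's handle.
- handle_end (a point): Outer end of the handle of the dark ring spanner fixed on the nut, at mid height on its centre line, 175 mm from the axis. The handle runs straight out from the 142 mm ring (so from 71 mm off the axis), 24 mm wide, underside 32 mm and top 52 mm above the counter: 12 mm of air over the turntable. No loose or tall thing is within 50 mm of its swing.
- cotter_pin: Bystander: split cotter pin, 125 mm long, 9 mm thick, lying flat on the turntable; left alone in this job; origin centre of its underside
- washer: Bystander: steel washer, 88 mm across, 5 mm thick, lying flat on the turntable; left alone; origin centre of its underside
- screwdriver: Bystander: screwdriver, 200 mm long, lying on the counter; origin centre of its underside
- spatula: Bystander: wooden spatula, 240 mm long, lying on the counter; origin centre of its underside
- mug: Bystander: white mug, 80 mm across, 95 mm tall, on the counter; origin centre of its underside
- bowl: Bystander: glass bowl, 150 mm across, 60 mm tall, on the counter; origin centre of its underside
- carton: Bystander: small white carton 90 x 130 x 75 mm, on the counter; origin centre of its underside

How it is judged:
By the outcome, as a careful person would: the job done as asked, in the order asked, and still so for the second after the job is handed in, with the robot touching nothing.
It also fails if it takes over 48 s, if anything falls off the work surface, if the arm or the gripper's body presses on something with over 40 N, if the wrist force passes 120 N, or if a joint passes its speed limit or range.

## Working session

There is one attempt and no reset: what is moved stays moved. The work goes in short steps, each a Python script; the robot and the scene stay as the last script left them, time stands still between calls to the robot, and variables do not carry over. Pictures are saved under pics/ and viewed, and the job is handed in when it is done.

```bash
mkdir -p pics; ls
python3 - <<'E'
from station import *
import cv2
for n in ["scene","top","wrist"]:
    im=read_camera(n); cv2.imwrite(f"pics/{n}0.png",im[:,:,::-1])
    print(n,camera_info(n))
print(get_time(),get_tcp_pos(),get_ee_rot())
E
```

```text
pics
scene {'intrinsics': array([[408.47701741,   0.        , 320.5734766 ],
       [  0.        , 408.47701741, 189.57711721],
       [  0.        ,   0.        ,   1.        ]]), 'T': array([[-0.79509175, -0.45147071,  0.40497322,  0.97732893],
       [ 0.60643916, -0.5832434 ,  0.54042454,  0.65433238],
       [-0.0077879 ,  0.67527871,  0.73752153,  0.99069855],
       [ 0.        ,  0.        ,  0.        ,  1.        ]])}
top {'intrinsics': array([[457.25302197,   0.        , 329.41899664],
       [  0.        , 457.25302197, 199.51876685],
       [  0.        ,   0.        ,   1.        ]]), 'T': array([[-0.00200726,  0.99807953, -0.06191295,  0.37738772],
       [-0.99986314, -0.00301987, -0.01626621, -0.04164235],
       [-0.01642194,  0.06187182,  0.997949  ,  1.54094228],
       [ 0.        ,  0.        ,  0.        ,  1.        ]])}
wrist {'intrinsics': array([[340.11184695,   0.        , 330.1856049 ],
       [  0.        , 340.11184695, 200.55536946],
       [  0.        ,   0.        ,   1.        ]]), 'tool_from_camera': array([[ 9.99999879e-01,  3.25206587e-04, -3.70209223e-04,
        -3.81860957e-04],
       [ 2.04493759e-04, -9.57428590e-01, -2.88670146e-01,
        -7.82651906e-02],
       [-4.48326328e-04,  2.88670035e-01, -9.57428540e-01,
        -1.63198404e-01],
       [ 0.00000000e+00,  0.00000000e+00,  0.00000000e+00,
         1.00000000e+00]])}
0.15 [ 0.27720413 -0.55970041  0.22208567] [-3.13618150e-04  8.49642822e-01 -5.27358261e-01 -4.91945831e-04]
```

View pics/scene0.png

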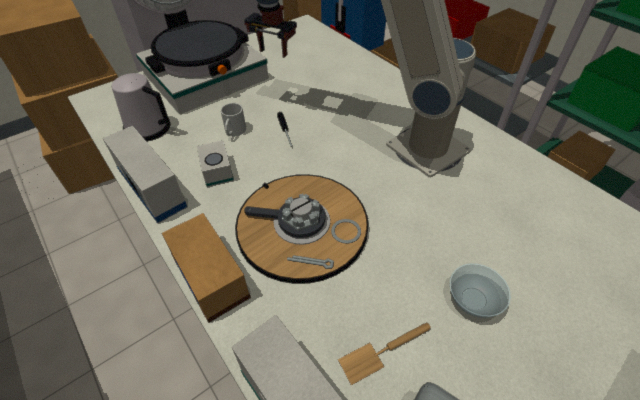

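View pics/top0.png

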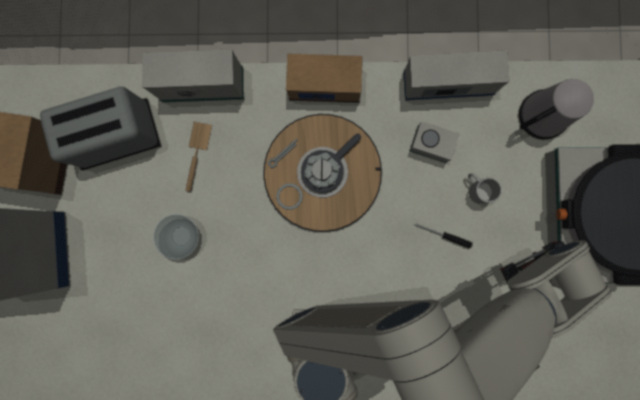

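The top view shows the turntable centred near pixel (322,172). The handle points up and to the right to about (357,138), and the rib is at about (378,168). Next I'll compute the positions and take a closer look with the wrist camera.

```bash
cat > h.py <<'E'
from station import *
import numpy as np, cv2
from scipy.spatial.transform import Rotation as R
def q2R(q): return R.from_quat([q[1],q[2],q[3],q[0]]).as_matrix()
def R2q(M): q=R.from_matrix(M).as_quat(); return [q[3],q[0],q[1],q[2]]
def camT(n,pose=None):
    ci=camera_info(n)
    if n!="wrist": return ci["intrinsics"],ci["T"]
    p,q=pose; T=np.eye(4); T[:3,:3]=q2R(q); T[:3,3]=p
    return ci["intrinsics"],T@ci["tool_from_camera"]
def ray(K,T,px,z):
    px=np.atleast_2d(px).astype(float)
    d=np.c_[(px[:,0]-K[0,2])/K[0,0],-(px[:,1]-K[1,2])/K[1,1],-np.ones(len(px))]@T[:3,:3].T
    o=T[:3,3]; return o+d*((z-o[2])/d[:,2])[:,None]
def proj(K,T,P):
    P=np.atleast_2d(P); c=(P-T[:3,3])@T[:3,:3]
    return np.c_[K[0,0]*c[:,0]/-c[:,2]+K[0,2],K[1,1]*-c[:,1]/-c[:,2]+K[1,2]]
def down(yaw): # tool z down, tool x at yaw
    x=np.array([np.cos(yaw),np.sin(yaw),0]); z=np.array([0,0,-1.]); return R2q(np.c_[x,np.cross(z,x),z])
E
python3 - <<'E'
from h import *
im=cv2.imread("pics/top0.png"); K,T=camT("top")
hsv=cv2.cvtColor(im,cv2.COLOR_BGR2HSV)
m=((hsv[...,1]>70)&(hsv[...,0]<25)).astype(np.uint8); m[:105]=0;m[240:]=0;m[:,:255]=0;m[:,390:]=0
c=max(cv2.findContours(m,0,2)[0],key=cv2.contourArea)
e=cv2.fitEllipse(cv2.convexHull(c)); print(e)
W=ray(K,T,c[:,0],0.02)[:,:2]
H=cv2.convexHull(c)[:,0]; W=ray(K,T,H,0.02)[:,:2]
A=np.c_[2*W,np.ones(len(W))]; s=np.linalg.lstsq(A,(W**2).sum(1),rcond=None)[0]
print(s[:2],np.sqrt(s[2]+s[0]**2+s[1]**2))
print("rib",ray(K,T,[[378,168]],.03),"handle",ray(K,T,[[357,138]],.052))
cv2.imwrite("pics/top0z.png",cv2.resize(im[105:240,255:390],None,fx=4.4,fy=4.4,interpolation=cv2.INTER_CUBIC))
print(camT("wrist",(get_tcp_pos(),get_ee_rot()))[1])
E
```

```text
((322.10888671875, 172.3854522705078), (115.54029846191406, 116.16526794433594), 68.7669448852539)
[0.56431396 0.00783312] 0.19443123322121178
rib [[ 0.5754681  -0.17851383  0.03      ]] handle [[ 0.67209538 -0.10845393  0.052     ]]
[[ 4.43602965e-01  8.57981493e-01  2.59006115e-01  3.47253101e-01]
 [-8.96223127e-01  4.24905915e-01  1.27432608e-01 -5.24796841e-01]
 [-7.18411444e-04 -2.88656753e-01  9.57432380e-01  3.85285512e-01]
 [ 0.00000000e+00  0.00000000e+00  0.00000000e+00  1.00000000e+00]]
```

View pics/wrist0.png

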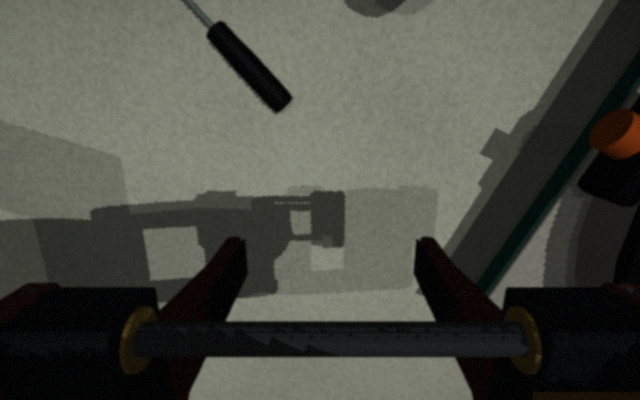

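View pics/top0z.png

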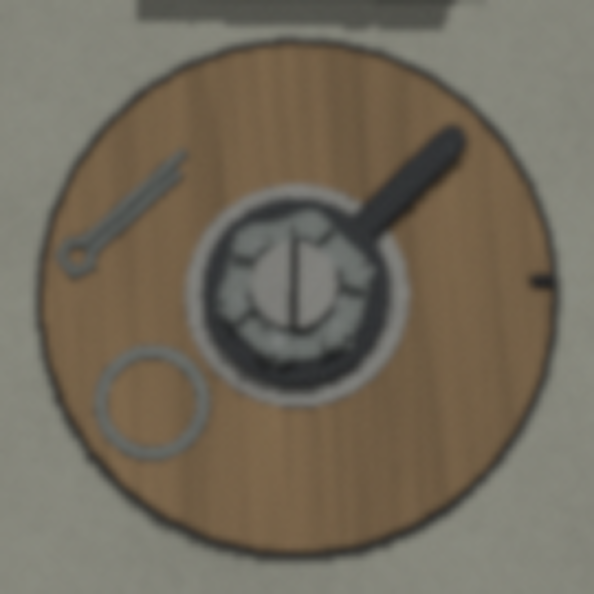

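Run:
```python
from h import *
move_pose([0.575,-0.075,0.24],down(0.0))
p,q=get_tcp_pos(),get_ee_rot(); im=read_camera("wrist"); cv2.imwrite("pics/w1.png",im[:,:,::-1]); t=read_camera("top"); cv2.imwrite("pics/t1.png",t[:,:,::-1])
np.savez("w1.npz",p=p,q=q); print(p,q,get_time(),get_joint_pos())
```

```text
[ 0.57492745 -0.075853    0.239968  ] [ 1.05690235e-04  9.99999786e-01 -6.45396048e-04 -1.60032862e-05] 2.3 [-1.51693541e-01  3.37724172e-01  1.71675960e+00 -1.22412295e-04
  1.08720722e+00 -1.50199832e-01]
```

View pics/w1.png

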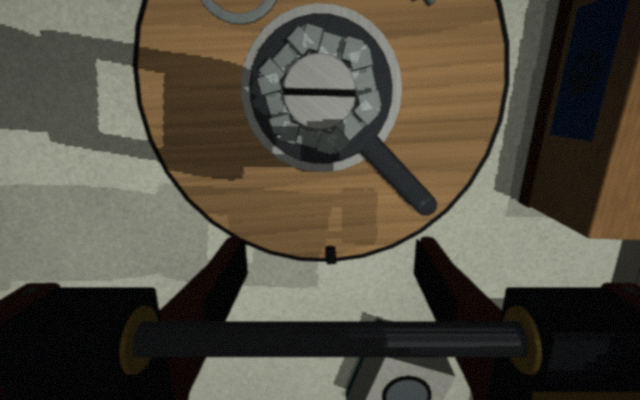

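The wrist view is clear. The saw cut runs from (284,91) to (355,94), the handle from about (365,140) to (430,208), and the rib is at (331,254). Next I'll measure the angles.

```bash
cat > meas.py <<'E'
from h import *
def fitcirc(W):
    A=np.c_[2*W,np.ones(len(W))]; s=np.linalg.lstsq(A,(W**2).sum(1),rcond=None)[0]
    return s[:2],np.sqrt(s[2]+s[0]**2+s[1]**2)
def angline(P,c0):  # P Nx2 -> point, dir, angle deg, signed offset of c0
    vx,vy,x,y=cv2.fitLine(P.astype(np.float32),cv2.DIST_HUBER,0,.01,.01).ravel()
    return np.degrees(np.arctan2(vy,vx)),(x,y),vx*(c0[1]-y)-vy*(c0[0]-x)
E
python3 - <<'E'
from meas import *
d=np.load("w1.npz"); K,T=camT("wrist",(d["p"],d["q"]))
im=cv2.imread("pics/w1.png"); g=cv2.cvtColor(im,cv2.COLOR_BGR2GRAY)
hsv=cv2.cvtColor(im,cv2.COLOR_BGR2HSV)
print("T",T[:3,3])
# expected centre of spindle top
C0=np.array([.5643,.0078]); print(proj(K,T,[[*C0,.092],[*C0,.02]]))
# saw cut
m=(g<60).astype(np.uint8); roi=np.zeros_like(m); roi[84:101,288:352]=1
ys,xs=np.nonzero(m&roi); print("cut px",len(xs))
W=ray(K,T,np.c_[xs,ys],.092)[:,:2]; print("cut",angline(W,C0))
# ridges per column
# handle
hm=((g<75)&(hsv[...,1]<90)).astype(np.uint8)
roi=np.zeros_like(m); poly=np.array([[355,140],[385,110],[470,200],[440,235],[410,220]]); cv2.fillPoly(roi,[poly],1)
hm&=roi; ys,xs=np.nonzero(hm); W=ray(K,T,np.c_[xs,ys],.052)[:,:2]
r=np.linalg.norm(W-C0,axis=1); print(r.min(),r.max(),len(r))
s=(r>.085)&(r<.165); print("handle",angline(W[s],C0)); print("handle bearing",np.degrees(np.arctan2(*(W[s].mean(0)-C0)[::-1])))
rm=(g<50).astype(np.uint8); roi=np.zeros_like(m); roi[244:264,322:340]=1
ys,xs=np.nonzero(rm&roi); print("rib px",xs.mean(),ys.mean()); print(ray(K,T,[[xs.mean(),ys.mean()]],.03))
v=im.copy(); v[hm>0]=(0,0,255); cv2.imwrite("pics/w1h.png",cv2.resize(v[0:275,220:520],None,fx=2.1,fy=2.1,interpolation=cv2.INTER_CUBIC))
E
```

```text
T [0.57395858 0.00335059 0.40315004]
[[319.17783572  92.55712264]
 [321.26783315  93.5589201 ]]
cut px 392
cut (np.float32(-1.5130714), (np.float32(0.56424236), np.float32(0.008413233)), np.float64(-0.0006114971304094138))
0.05701830013203237 0.1834691510660175 2600
handle (np.float32(-45.55794), (np.float32(0.6506298), np.float32(-0.08063777)), np.float64(0.00028710224921818517))
handle bearing -45.69104328274006
rib px 330.05759162303667 254.79057591623035
[[ 0.57345485 -0.17752104  0.03      ]]
```

View pics/w1h.png

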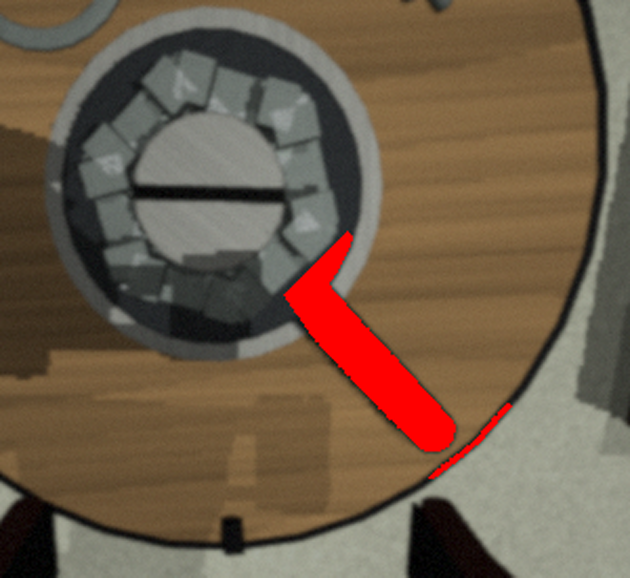

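The handle bears −45.6°, the rib −87.2° (so the nut is at −0.73), and the saw cut −1.5°. The target handle bearing is therefore −121.5°, which is a nut angle of about +0.60. I'll push with shut fingers, stop short, and look again.

```bash
cat >> h.py <<'E'
C=np.array([.5643,.0081]); RAD=.132
def pose(phi,d,z=.030,r=RAD):
    f=np.radians(phi); u=np.array([np.cos(f),np.sin(f)]); n=np.array([-u[1],u[0]])
    return [*(C+r*u+d*n),z],down(f+np.pi/2)
def offs(phi):
    f=np.radians(phi); return float((np.array(get_tcp_pos())[:2]-C)@[-np.sin(f),np.cos(f)])
E
python3 - <<'E'
from h import *
command_gripper(0.0)
phi=-45.6
p,q=pose(phi,.045,.15); move_pose(p,q)
p,q=pose(phi,.045); movel(p,q,v=.12)
f0=np.array(get_ft_force())
p,q=pose(phi,.018); hit=movel(p,q,v=.03,until_force=3)
print(hit,offs(phi),get_ft_force()-f0,get_time())
E
```

```text
True 0.021657420264412645 [0.537024   0.87714116 0.85425075] 6.2417
```

Run:
```python
from h import *
for phi in list(np.linspace(-45.6,-116.5,11))[1:]:
    p,q=pose(phi,.0215); movel(p,q,v=.07)
    F=np.array(get_ft_force()); print(round(phi,1),np.round(offs(phi),4),F.round(1))
p,q=pose(phi,.0215+.012); movel(p,q,v=.06)
p[2]=.16; movel(p,q,v=.2)
move_pose([0.575,-0.075,0.24],down(0.0))
p,q=get_tcp_pos(),get_ee_rot(); im=read_camera("wrist"); cv2.imwrite("pics/w2.png",im[:,:,::-1])
np.savez("w2.npz",p=p,q=q); print(p,get_time())
```

```text
-52.7 0.0212 [-0.1 -0.2  0.5]
-59.8 0.0215 [0.7 1.  0.4]
-66.9 0.0217 [0.8 1.2 1. ]
-74.0 0.0218 [1.9 1.3 0.6]
-81.1 0.0219 [1.4 0.3 2. ]
-88.1 0.022 [3.  0.9 2.2]
-95.2 0.0219 [ 3.1 -0.2  1.9]
-102.3 0.0219 [ 3.8 -0.9  2. ]
-109.4 0.0219 [ 4.2 -1.9  2.1]
-116.5 0.0218 [4.2 0.  3.3]
[ 0.57444718 -0.07452753  0.23863882] 11.775
```

View pics/w2.png

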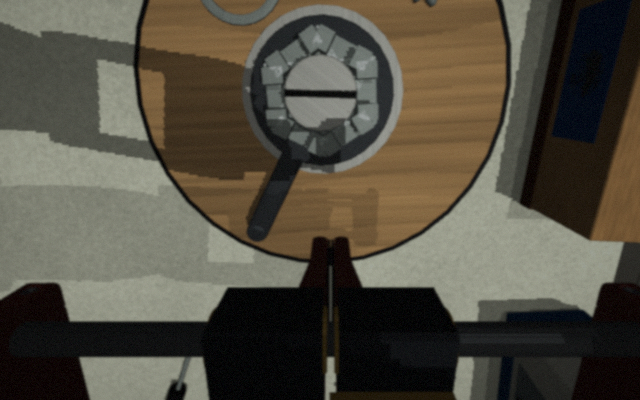

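The handle now runs from (295,155) to (258,232), past the rib, which is hidden behind the fingers. I'll measure the angles again.

```bash
cat >> meas.py <<'E'
def measure(tag,phig):
    d=np.load(tag+".npz"); K,T=camT("wrist",(d["p"],d["q"]))
    im=cv2.imread(f"pics/{tag}.png"); g=cv2.cvtColor(im,cv2.COLOR_BGR2GRAY); hsv=cv2.cvtColor(im,cv2.COLOR_BGR2HSV)
    # spindle end circle centre from its cut-through bright disc is skipped; use C
    roi=np.zeros_like(g); cx,cy=proj(K,T,[[*C,.092]])[0].astype(int); roi[cy-9:cy+10,cx-30:cx+31]=1
    ys,xs=np.nonzero((g<60)&(roi>0)); W=ray(K,T,np.c_[xs,ys],.092)[:,:2]; print("cut",angline(W,C)[::2])
    yy,xx=np.mgrid[0:400,0:640]; P=ray(K,T,np.c_[xx.ravel(),yy.ravel()],.052)[:,:2]-C
    f=np.radians(phig); a=P@[np.cos(f),np.sin(f)]; b=P@[-np.sin(f),np.cos(f)]
    sel=((a>.082)&(a<.162)&(abs(b)<.024)).reshape(400,640)
    m=sel&(hsv[...,1]<90)&(g<85); ys,xs=np.nonzero(m); W=ray(K,T,np.c_[xs,ys],.052)[:,:2]
    # width per radial slice
    A=(W-C)@[np.cos(f),np.sin(f)]; B=(W-C)@[-np.sin(f),np.cos(f)]
    e=[(r,B[abs(A-r)<.002].min()*1e3,B[abs(A-r)<.002].max()*1e3) for r in np.arange(.09,.16,.014)]
    print(np.round(e,3).tolist())
    print("handle",angline(W,C)[::2],"bearing",np.degrees(np.arctan2(*(W.mean(0)-C)[::-1])))
    v=im.copy(); v[m]=(0,0,255); cv2.imwrite(f"pics/{tag}m.png",cv2.resize(v[0:275,180:520],None,fx=2.1,fy=2.1,interpolation=cv2.INTER_CUBIC))
E
python3 - <<'E'
from meas import *
measure("w1",-45.6); measure("w2",-116.5)
E
```

```text
cut (np.float32(-1.5371133), np.float64(-0.00030864358524455046))
[[0.09, -11.624, 10.786], [0.104, -12.09, 10.549], [0.118, -11.805, 11.006], [0.132, -12.217, 10.767], [0.146, -11.928, 10.472]]
handle (np.float32(-45.657177), np.float64(0.00030189113874955903)) bearing -45.800275000579965
cut (np.float32(-1.6504338), np.float64(-0.0004085178697871411))
[[0.09, -11.692, 10.643], [0.104, -11.662, 10.89], [0.118, -11.631, 10.64], [0.132, -11.6, 10.427], [0.146, -12.098, 10.679]]
handle (np.float32(63.111824), np.float64(0.0002303525395062414)) bearing -116.77920832762867
```

View pics/w2m.png

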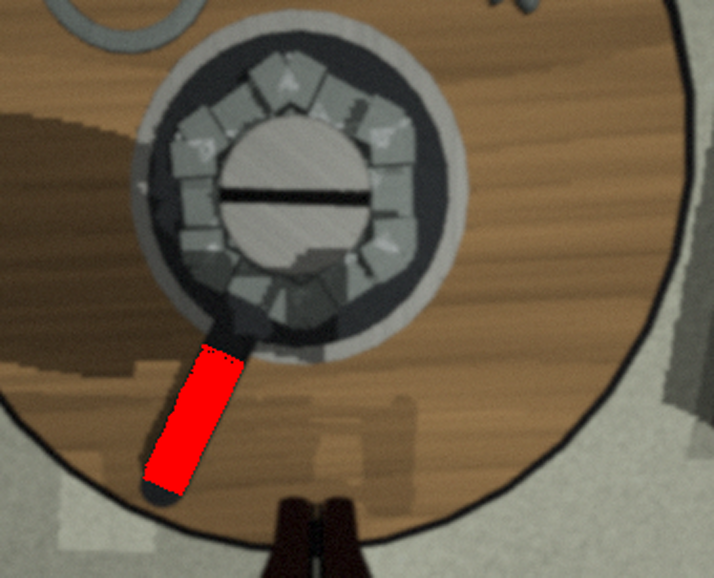

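The handle is at −116.85° and the target is about −121.6°. The commanded angle lands about 0.35° further, so I'll push the remaining 4.75°.

Run:
```python
from h import *
p,q=pose(-116.5,.034,.16); move_pose(p,q)
p,q=pose(-116.5,.034); movel(p,q,v=.12)
for phi,v in((-116.5,.04),(-119,.03),(-121.2,.02)):
    p,q=pose(phi,.0215); movel(p,q,v=v); print(phi,offs(phi),get_ft_force().round(1))
p,q=pose(phi,.0335); movel(p,q,v=.06)
p[2]=.16; movel(p,q,v=.2)
move_pose([0.575,-0.075,0.24],down(0.0))
p,q=get_tcp_pos(),get_ee_rot(); im=read_camera("wrist"); cv2.imwrite("pics/w3.png",im[:,:,::-1])
np.savez("w3.npz",p=p,q=q); t=read_camera("top"); cv2.imwrite("pics/t3.png",t[:,:,::-1]);t=read_camera("scene"); cv2.imwrite("pics/s3.png",t[:,:,::-1]); print(p,get_time())
from meas import *
measure("w3",-121.5)
```

```text
-116.5 0.021453431579528927 [ 0.3 -1.2  0.6]
-119 0.02382935752955384 [ 5.9 -3.4 -2. ]
-121.2 0.024254466975994433 [ 6.5 -4.4 -3. ]
[ 0.57430996 -0.0746051   0.23845549] 16.5083
cut (np.float32(-1.7056253), np.float64(-0.00037935965732487347))
[[0.09, -9.029, 12.739], [0.104, -8.811, 13.331], [0.118, -9.374, 13.609], [0.132, -9.278, 13.512], [0.146, -8.657, 14.132]]
handle (np.float32(59.75915), np.float64(-0.000407035455882096)) bearing -120.43308340883485
```

View pics/w3m.png

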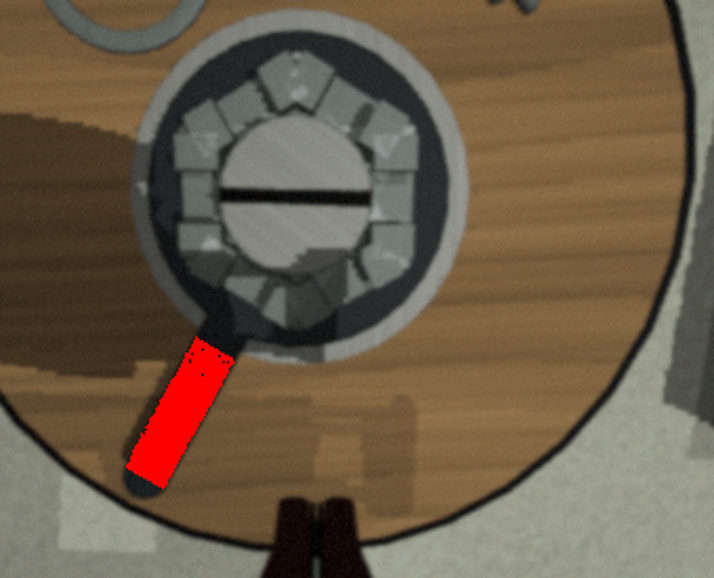

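View pics/s3.png

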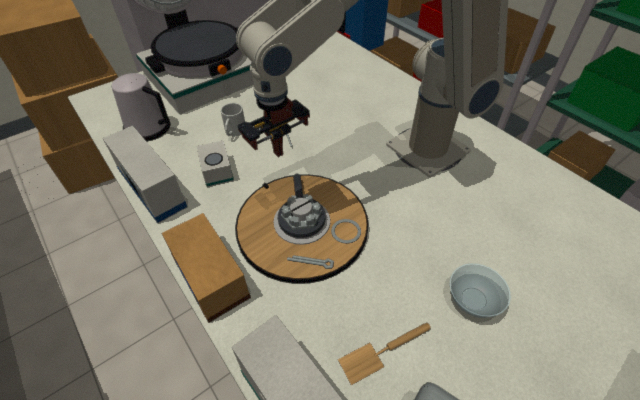

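The handle is at −120.3°, about 1.2° short because the controller lagged. I'll push in small increments and watch the actual TCP position.

Run:
```python
from h import *
p,q=pose(-120.3,.034,.16); move_pose(p,q)
p,q=pose(-120.3,.034); movel(p,q,v=.12)
p,q=pose(-120.3,.0235); movel(p,q,v=.04)
tgt=.0227
for k in range(14):
    d=.0225-.0005*k
    p,q=pose(-121.5,d); movel(p,q,v=.02); wait(.1); o=offs(-121.5); print(round(d,4),round(o,4),get_ft_force().round(1))
    if o<=tgt: break
p,q=pose(-121.5,.0335); movel(p,q,v=.06)
p[2]=.16; movel(p,q,v=.2)
move_pose([0.575,-0.075,0.24],down(0.0))
p,q=get_tcp_pos(),get_ee_rot(); im=read_camera("wrist"); cv2.imwrite("pics/w4.png",im[:,:,::-1])
np.savez("w4.npz",p=p,q=q); t=read_camera("top"); cv2.imwrite("pics/t4.png",t[:,:,::-1]); print(p,get_time())
from meas import *
measure("w4",-121.5)
```

```text
0.0225 0.0245 [ 4.5 -2.9 -2.3]
0.022 0.0245 [ 5.3 -4.6 -3.6]
0.0215 0.0245 [ 6.  -5.1 -4.5]
0.021 0.0244 [ 7.  -5.2 -6. ]
0.0205 0.024 [ 7.5 -5.4 -5.2]
0.02 0.0235 [ 6.3 -6.9 -5.6]
0.0195 0.0231 [ 7.3 -5.8 -4. ]
0.019 0.0226 [ 6.7 -6.9 -5.1]
[ 0.57426643 -0.07459213  0.23841481] 23.3417
cut (np.float32(-1.698049), np.float64(-0.00039008743265029803))
[[0.09, -10.868, 10.881], [0.104, -10.666, 11.67], [0.118, -11.761, 11.182], [0.132, -11.683, 11.988], [0.146, -11.885, 11.494]]
handle (np.float32(58.758945), np.float64(-0.00043195727221399804)) bearing -121.44507953399665
```

View pics/w4m.png

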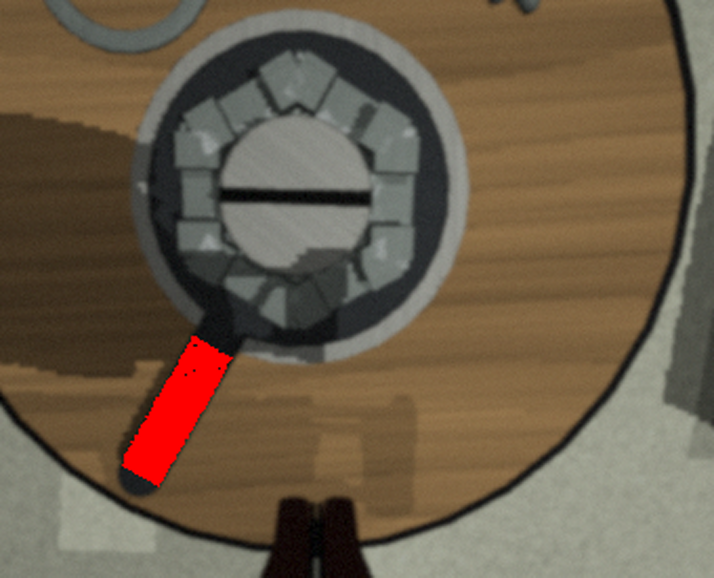

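View pics/t4.png

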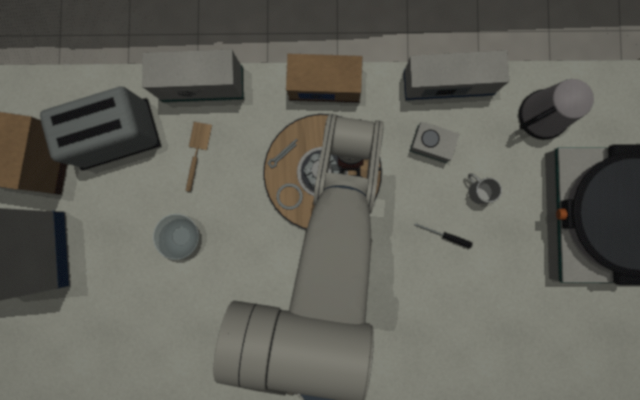

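The handle is at −121.2° to −121.45°, and the slot pair is within about 0.4° of the cut. The top view shows the loose objects where they started, and the arm is clear, so I'm handing it in.

Run:
```python
from station import *
print(get_qvel().round(4) if hasattr(get_qvel(),'round') else get_qvel()); job_done(); print(get_time())
```

```text
[-0.0066 -0.0009 -0.0006  0.0007  0.0011 -0.0071]
the job is handed in; nothing more can be done
the job is handed in; nothing more can be done
```

The spanner is past the rib, and the next pair of slots lines up with the cotter hole. I handed the job in soon after the 23.3 s clock reading, against the 48 s limit; no verdict is reported.

- **How it went:** I pushed the handle clockwise with the shut fingers, from a nut angle of about −0.73 to about +0.60. The push was in three stages with a look after each. The second stage ended about 1.2° short because the arm lagged, so I made up the rest in small steps. I never pushed past the target or turned the nut back.
- **Last check of the alignment:** the wrist camera put the handle at −121.2° by line fit and −121.4° by centroid. The saw cut plus the slot spacing calls for about −121.5° to −121.7°, so the slots are within about 0.5° of the cut. The small disagreement between the two handle readings is within the camera's calibration error.
- **Other checks:** the spanner is still on the nut, and the gripper is raised clear, touching nothing. The loose things look unmoved in the top and wrist views, though I compared those by eye only. Wrist forces I read while pushing stayed around 12 N or below.

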